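# Stir the waxed beads

## Robot

A 6-joint arm with a two-finger parallel gripper is mounted at the origin on the work surface. World frame = base frame: x ahead of the robot, y to its left, z up, the work surface at z = 0. Lengths are in m, angles in rad, forces in N, time in s.
With the tool pointing down it reaches from about 0.35 to 0.975 m from the base axis. Payload 4.9 kg.
Tool frame: the origin (TCP) lies at the very end of the fingers, on their centre line; the grasp point (between the pads) lies 19 mm behind it (manip.hold_point_z is the distance from the TCP to the grasp point, in m); z points along the fingers, y is the direction in which the jaws open and shut (so a half turn about z gives the same grasp; the last joint's range is limited). The gripper opens to 85 mm and grips with 20 to 120 N. Pads are 22 mm wide; open, the fingers measure 114 mm over their backs; the gripper's body (76 mm by 85 mm) begins 54 mm behind the grasp point. The pads swing forward as they close: fully open they stand 13 mm farther back than shut.
Start: joints at [-1.361, 0.053, 1.613, -0, 1.476, -0.119], TCP at [0.202, -0.592, 0.231] pointing down, gripper open.
Joint ranges: [-3.01, 3.01], [-1.01, 2.22], [0.06, 2.58], [-1.02, 4.17], [0.09, 2.62], [-3.14, 3.14]. Speed limits (rad/s): [2.57, 2.57, 3.14, 3.14, 3.14, 3.14].

## Interface

Orientations are given as a unit quaternion [w, x, y, z].
In Python, from plant import manip gives the robot as it stands. The module is installed in compiled form; this text tells all that it offers.
- The arm moves only by the shell command python3 -m creep 'ROWS'. ROWS is JSON, a list of rows, each a list of 7 numbers: the turn, a rotation vector about the tool's x, y, z in degrees, then the shift along the tool's x, y, z in m, then the opening, from 0 (shut) to 1 (fully open). In form: [[ax, ay, az, tx, ty, tz, jaw], ...]. A call has 1 to 20 rows; each row shifts and turns the commanded pose from where the row before left it, along the tool's axes as they then stand; what a row does not reach is not made up. A row lasts 1/12 s, in which the tool goes at most 41.7 mm and 7.16 degrees, less where a joint would pass 70% of its speed; a pose out of reach is approached as far as the arm can. A call is refused whole if a number of a shift passes 0.0417 or a number of a turn 7.16, either way. A call with a gripper value outside its range is refused whole. The fingers move at their own pace and stop on an object; the grip force is fixed at half the most. Time passes only in rows, so rows that do not move let the fingers close. It gives the time, the measured TCP pose, the force and the opening at its end, in the units of the state.
- manip.state(): the state, without advancing time (a new reading comes with each control period).
- manip.grab_frame(name): name is "scene" or "top" or "wrist"; returns the picture (400x640x3 uint8, blue, green, red); there is no depth.
- manip.get_calibration(name): a dict with "fx", "fy", "cx", "cy" (pixels), "xyz" and "attitude" of the camera in the world. Camera axes: x right, y down, z forward; pixel columns grow to the right and rows downward; lengths in m; the calibration is good to about 2 mm. A picture is of the moment at which its call begins: read the wrist's pose just before it. get_calibration takes no time and is no camera call; for the wrist camera it gives the pose at the moment of the call.
- manip.job_done(): hands the job in, once; it reports no verdict.
Trained networks look in the newest picture that a camera, given by its name, has taken for a name from the list of things; names that differ only in an ending like _2 or _b are one class to them, and where a whole thing is asked for, a point or a joint stands for the part that bears it (a point fixed in the world has none). Each returns a list of dicts, best first, with "confidence" (0 to 1); they miss things now and then, are a little off and sometimes report something else, mostly with a low value. They report only what shows in the picture. A call takes as long as a camera call. They do not tell look-alikes from the thing itself.
- manip.cut_out(target, camera): "pixels" (400x640 bool, what is visible of it) and "rect" ([left, top, right, bottom] in pixels, round what is visible of it).
The state is a dict: "time": time; "joint_pos": joint angles; "joint_vel": joint speeds; "joint_efforts": joint torques, N m; "tool_pos": TCP position; "tool_rot": TCP orientation; "contact_force": force on the tool from outside, world axes, zero at the start; "ft_torque": the same for the moment, N m; "gripper_width": opening from 0.0 (shut) to 1.0 (fully open).
Only numpy, scipy, OpenCV 4.12 (cv2) and the standard library are available. Lean on these libraries where they do the work, as an engineer would, in place of code of your own. Each camera call takes 0.05 s, during which the arm holds its last target.

## Task

The wooden beads in the round tin have just been waxed and must not dry stuck where they lie. Take the wooden stirring stick from the tool rack, stir the beads with its end low in the tin, three full turns midway between the centre and the wall, until none lies where it did, without spilling any, touching them with the fingers or shoving the tin along. Then hang the stick back upright in the hole it came from, its collar resting on the rack.

Things in the scene. Friction and masses are not known exactly. Their poses are not given: they have to be found in the camera images.
- stick: Stirring stick of plain pale wood, 55 to 115 g, hanging upright in any one of the rack's three holes. Round shaft 16 mm wide, 93 mm long, rounded end; flat collar 42 mm wide, 8 mm thick, resting on the rack; straight round handle 24 mm wide, 78 mm tall, to be gripped. Origin: on the axis at the collar's underside, z up (handle from 8 to 86 mm above it, shaft's end 93 mm below).
- stick_tip (a point): The lowest point of the stirring stick's rounded end, on its axis, 93 mm below the collar's underside.
- rack: Fixed plywood tool rack, 90 (x) by 250 (y) mm, board top 110 mm up, 16 mm thick, open beneath. Three 26 mm holes along its y axis, at -75, 0 and 75 mm; the stick's shaft has 5 mm of play all round. Two other tools hang beside the stick: a gouge (thin steel shaft, short bulging handle) and a file (flat blade, short square handle), both rising 38 mm above the board. Origin: centre of its foot.
- bead_tin: The open round steel tin with the beads: 170 mm outer diameter, 60 mm high, wall 3 mm, floor 4 mm thick (inner diameter 164 mm). It stands loose on the table and weighs 0.6 to 1 kg. The origin is the centre of its underside, z up. A second tin of the same kind beside it holds flat turned plugs instead; either may be the left or the right one.
- bead1: One of six round wooden beads, 30 mm in diameter, about 14 g, with a dark drilled hole, lying in one layer in the tin, midway between its centre and its wall, and rolling easily. The origin is its centre, 15 mm above the tin's inner floor.
- bead2: Another of the six beads, the same. The origin is its centre, 15 mm above the tin's inner floor.
- bead3: Another of the six beads, the same. The origin is its centre, 15 mm above the tin's inner floor.
- bead4: Another of the six beads, the same. The origin is its centre, 15 mm above the tin's inner floor.
- bead5: Another of the six beads, the same. The origin is its centre, 15 mm above the tin's inner floor.
- bead6: Another of the six beads, the same. The origin is its centre, 15 mm above the tin's inner floor.
There are look-alikes about, which are no part of the job. Leave any orange or red look-alike of the bead3 alone.

How it is judged:
On the way, in this order (a step that is already met when the one before it is completed fails the run):
1. stirring stick's end low in the tin of beads (less than 30 mm above the tin's underside), on the tin's +x side: 22 to 80 mm from the centre along that axis and within 20 mm of it sideways (x of stick_tip in the frame of bead_tin between 0.022 and 0.08 m and y of stick_tip in the frame of bead_tin between -0.02 and 0.02 m and z of stick_tip in the frame of bead_tin below 0.03 m).
2. stirring stick's end low in the tin of beads (less than 30 mm above the tin's underside), on the tin's -x side: 22 to 80 mm from the centre along that axis and within 20 mm of it sideways (x of stick_tip in the frame of bead_tin between -0.08 and -0.022 m and y of stick_tip in the frame of bead_tin between -0.02 and 0.02 m and z of stick_tip in the frame of bead_tin below 0.03 m).
3. stirring stick's end low in the tin of beads (less than 30 mm above the tin's underside), on the tin's +y side: 22 to 80 mm from the centre along that axis and within 20 mm of it sideways (y of stick_tip in the frame of bead_tin between 0.022 and 0.08 m and x of stick_tip in the frame of bead_tin between -0.02 and 0.02 m and z of stick_tip in the frame of bead_tin below 0.03 m).
4. stirring on: stick's end low in the tin on its -x, -y or +x side (same limits), when every bead is over 8 mm from where it lay at the start (((x of stick_tip in the frame of bead_tin between -0.08 and -0.022 m and y of stick_tip in the frame of bead_tin between -0.02 and 0.02 m and z of stick_tip in the frame of bead_tin below 0.03 m) or (y of stick_tip in the frame of bead_tin between -0.08 and -0.022 m and x of stick_tip in the frame of bead_tin between -0.02 and 0.02 m and z of stick_tip in the frame of bead_tin below 0.03 m) or (x of stick_tip in the frame of bead_tin between 0.022 and 0.08 m and y of stick_tip in the frame of bead_tin between -0.02 and 0.02 m and z of stick_tip in the frame of bead_tin below 0.03 m)) and distance of each of bead1, bead2, bead3, bead4, bead5, bead6 from where it was at the start of the episode above 0.008 m).
At the end, for the whole second after the job is handed in: The stick hangs still in its first hole (within 15 mm of where it was, upright within 10 degrees), and each of the six beads is in the tin (centre within 82 mm of the tin's axis and below 60 mm height) (distance of stick from where it was at the start of the episode below 0.015 m and angle between stick's own z axis and vertical below 0.175 rad and linear speed of stick below 0.05 m/s and horizontal distance between each of bead1, bead2, bead3, bead4, bead5, bead6 and bead_tin below 0.082 m and height (world z) of each of bead1, bead2, bead3, bead4, bead5, bead6 below 0.06 m); the robot touches nothing.
It fails at once if the tin of beads is shoved more than 40 mm or tipped over 15 degrees (distance of bead_tin from where it was at the start of the episode above 0.04 m or angle between bead_tin's own z axis and vertical above 0.26 rad).
It fails at once if the fingers touch a bead (over 0.5 N) (contact force between the fingers and bead1 above 0.5 N or contact force between the fingers and bead2 above 0.5 N or contact force between the fingers and bead3 above 0.5 N or contact force between the fingers and bead4 above 0.5 N or contact force between the fingers and bead5 above 0.5 N or contact force between the fingers and bead6 above 0.5 N).
It fails at once if a bead leaves the tin (horizontal distance between any of bead1, bead2, bead3, bead4, bead5, bead6 and bead_tin above 0.1 m).
It also fails if it takes over 72 s, if anything falls off the work surface, if the arm or the gripper's body presses on something with over 40 N, if the wrist force passes 120 N, or if a joint passes its speed limit or range.

## Working session

There is one attempt and no reset: what is moved stays moved. The work goes in short steps, Python scripts to look and compute and a shell command to move; the robot and the scene stay as the last step left them, time stands still between calls to the robot, and variables do not carry over. Pictures are saved under pics/ and viewed, and the job is handed in when it is done.

```bash
mkdir -p pics; python3 - <<'E'
from plant import manip
import cv2
print(manip.state()['time'], manip.state()['tool_rot'], manip.hold_point_z)
for n in ['scene','top','wrist']:
    im=manip.grab_frame(n); cv2.imwrite(f'pics/{n}0.png',im)
    c=manip.get_calibration(n); print(n,c)
E
```

```text
0.0 [-1.03762807e-03  9.86515111e-01  1.63666912e-01 -3.87822481e-05] 0.0187
scene {'fx': 428.49567151254104, 'fy': 428.49567151254104, 'cx': 317.6261773352898, 'cy': 194.77342250947564, 'xyz': array([ 1.23990615, -0.15755055,  0.94699127]), 'attitude': array([-0.26976624,  0.73697907,  0.58346706, -0.20893591])}
top {'fx': 464.08593667418626, 'fy': 464.08593667418626, 'cx': 321.8480811337441, 'cy': 194.3962965791035, 'xyz': array([ 0.3866717 , -0.0082712 ,  1.02986532]), 'attitude': array([ 0.0784851 , -0.70270443,  0.70489247, -0.05633092])}
wrist {'fx': 291.73828083940475, 'fy': 291.73828083940475, 'cx': 318.72850985441454, 'cy': 202.26989593805024, 'xyz': array([ 0.2649179 , -0.56960014,  0.37257442]), 'attitude': array([ 0.10739524,  0.8064347 , -0.57628853, -0.07759427])}
```

View pics/scene0.png

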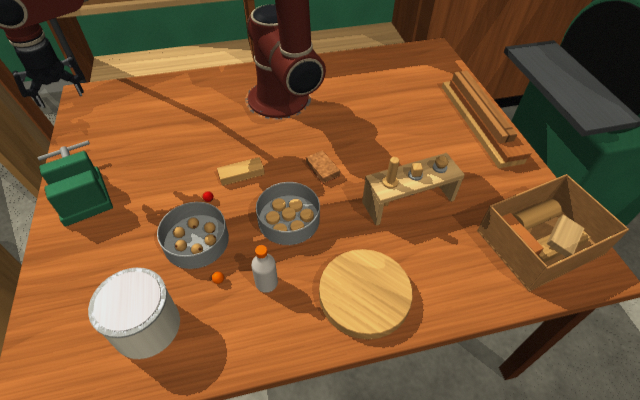

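View pics/top0.png

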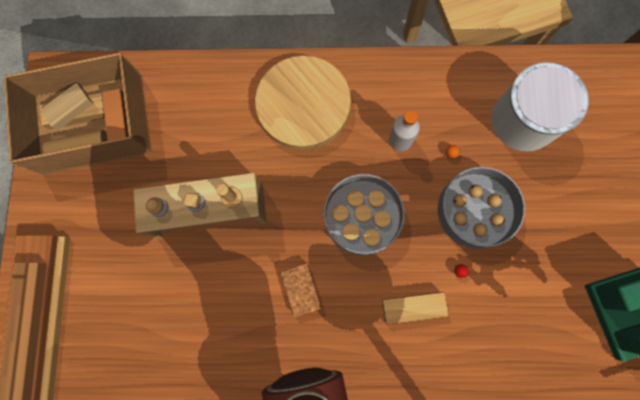

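The scene view shows the stick, a tall round handle, at (393,170). The gouge and file are beside it at (416,172) and (441,163). The bead tin is at (193,235) in the scene view and (481,208) in top. The plug tin is at (288,213) in the scene view and (364,214) in top. The red bead at (462,271) and the orange bead at (453,152) in top lie outside the tin and are look-alikes. Next I'll crop in on these and measure.

```bash
cat > h.py <<'E'
import numpy as np, cv2
from scipy.spatial.transform import Rotation as R
from plant import manip
def Rq(q): return R.from_quat([q[1],q[2],q[3],q[0]]).as_matrix()
def ray(c,u,v):
    d=Rq(c['attitude'])@np.array([(u-c['cx'])/c['fx'],(v-c['cy'])/c['fy'],1]); return np.array(c['xyz']),d
def onz(c,u,v,z):
    o,d=ray(c,u,v); return o+d*(z-o[2])/d[2]
def proj(c,p):
    q=(np.atleast_2d(p)-np.array(c['xyz']))@Rq(c['attitude']); return np.c_[q[:,0]/q[:,2]*c['fx']+c['cx'],q[:,1]/q[:,2]*c['fy']+c['cy']]
def tri(rs):
    A=np.zeros((3,3));b=np.zeros(3)
    for o,d in rs:
        d=d/np.linalg.norm(d);M=np.eye(3)-np.outer(d,d);A+=M;b+=M@o
    return np.linalg.solve(A,b)
E
python3 - <<'E'
from h import *
for n in ['scene','top']:
    im=manip.grab_frame(n); c=manip.get_calibration(n)
    for t in ['stick','rack','bead_tin','bead1']:
        for r in manip.cut_out(t,n)[:8]:
            m=r['pixels']; ys,xs=np.nonzero(m)
            z={'stick':.21,'rack':.11,'bead_tin':.03,'bead1':.02}[t]
            print(n,t,round(r['confidence'],2),r['rect'],np.round([xs.mean(),ys.mean()],1),np.round(onz(c,xs.mean(),ys.mean(),z)[:2],4))
    if n=='top':
        a=cv2.resize(im[140:270,120:290],None,fx=4,fy=4,interpolation=cv2.INTER_CUBIC); cv2.imwrite('pics/c1.png',a)
        a=cv2.resize(im[140:270,420:550],None,fx=4,fy=4,interpolation=cv2.INTER_CUBIC); cv2.imwrite('pics/c2.png',a)
    else:
        a=cv2.resize(im[140:230,350:480],None,fx=5,fy=5,interpolation=cv2.INTER_CUBIC); cv2.imwrite('pics/c3.png',a)
E
```

```text
scene stick 0.73 [383.9, 156.2, 400.5, 202.6] [391.3 173.9] [0.6185 0.1729]
scene rack 0.7 [359.0, 155.8, 465.0, 225.9] [409.6 184.6] [0.5812 0.2514]
scene bead_tin 0.78 [155.3, 197.5, 229.8, 267.1] [192.5 234.2] [ 0.5515 -0.3194]
scene bead1 0.62 [172.3, 224.4, 184.1, 237.5] [178.6 232. ] [ 0.5287 -0.3564]
scene bead1 0.51 [205.6, 233.4, 215.7, 247.9] [209.7 239.4] [ 0.5706 -0.2788]
scene bead1 0.45 [211.1, 270.8, 224.2, 282.7] [217.3 277.1] [ 0.6855 -0.269 ]
scene bead1 0.44 [205.2, 219.8, 214.7, 231.4] [209.4 226.8] [ 0.5301 -0.2767]
scene bead1 0.43 [188.8, 240.1, 203.2, 254.2] [196.3 248.2] [ 0.5901 -0.3139]
scene bead1 0.42 [202.6, 189.5, 213.2, 198.5] [207.6 195.5] [ 0.4199 -0.2736]
scene bead1 0.39 [187.6, 217.5, 198.9, 227.9] [192.6 222.5] [ 0.5057 -0.3192]
top stick 0.65 [214.9, 183.5, 244.0, 208.3] [228.7 195.2] [0.5448 0.1863]
top rack 0.92 [134.4, 173.9, 264.7, 237.7] [198.3 204.4] [0.5455 0.2715]
top bead_tin 0.58 [437.5, 168.1, 523.8, 248.6] [480.8 207.7] [ 0.5487 -0.3202]
top bead1 0.72 [448.8, 197.3, 468.2, 205.9] [459.4 200.3] [ 0.567  -0.2779]
top bead1 0.66 [488.6, 191.3, 501.9, 204.5] [493.4 200. ] [ 0.5672 -0.3518]
top bead1 0.61 [471.4, 222.6, 487.6, 240.1] [479.4 230.1] [ 0.5013 -0.3173]
top bead1 0.56 [465.1, 183.9, 483.5, 196.3] [474.7 190.9] [ 0.5878 -0.3126]
top bead1 0.55 [450.5, 216.0, 466.7, 226.8] [459.4 218. ] [ 0.5278 -0.2758]
top bead1 0.53 [490.9, 214.7, 503.5, 225.9] [496.6 219.6] [ 0.5239 -0.3557]
top bead1 0.5 [451.0, 264.2, 468.2, 277.6] [460.2 270.3] [ 0.4156 -0.2714]
top bead1 0.48 [441.6, 144.7, 461.6, 155.4] [452.3 150.9] [ 0.6793 -0.2686]
```

View pics/c1.png

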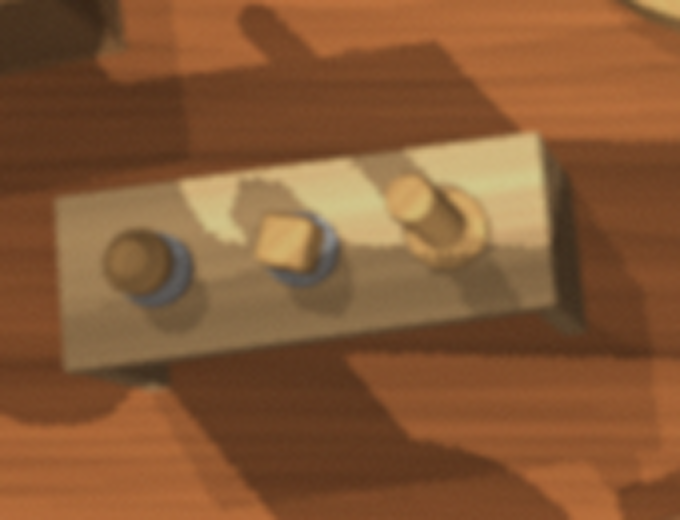

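View pics/c2.png

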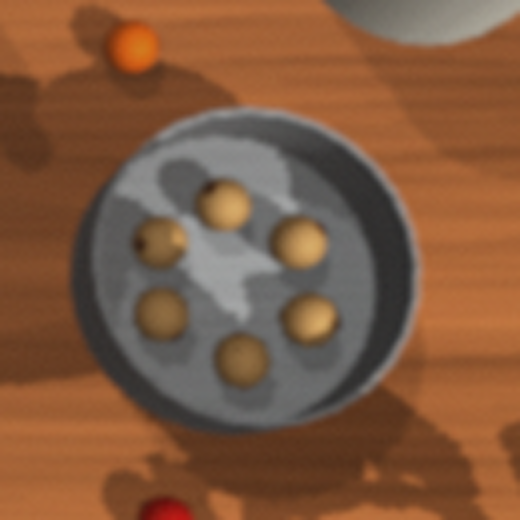

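View pics/c3.png

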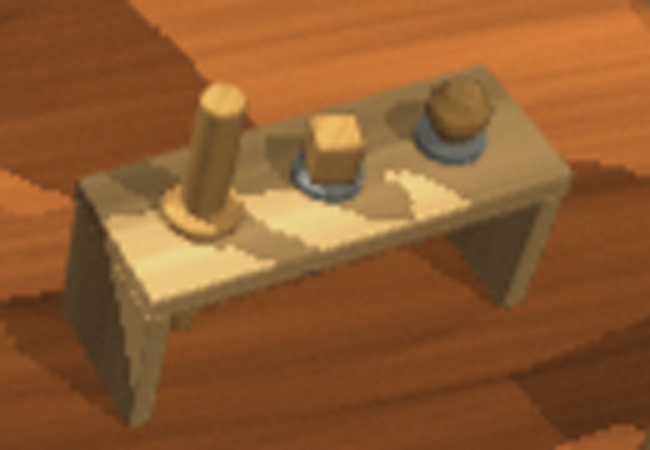

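The crops show a tall round handle with a pale collar at top crop (412,198), which is the stick at the rack's −y end. The middle one has a square handle (file) and the left one is bulging (gouge). Six wooden beads lie in the right-hand tin.

```bash
python3 - <<'E'
from h import *
T=manip.get_calibration('top');S=manip.get_calibration('scene')
t=lambda p:(p[0]/4+120-.4,p[1]/4+140-.4)
t2=lambda p:(p[0]/4+420-.4,p[1]/4+140-.4)
s=lambda p:(p[0]/5+350-.4,p[1]/5+140-.4)
print('corners',[np.round(onz(T,*t(p),.11)[:2],4) for p in [(55,200),(540,133),(553,303),(65,370)]])
print('corners sc',[np.round(onz(S,*s(p),.11)[:2],4) for p in [(80,183),(150,302),(570,177),(483,67)]])
for z,a,b in [(.196,(410,198),(223,98)),(.118,(445,226),(201,208))]:
    print(z,onz(T,*t(a),z)[:2],onz(S,*s(b),z)[:2],tri([ray(T,*t(a)),ray(S,*s(b))]))
# tin by model fit to mask contours
from scipy.optimize import least_squares
for cams in (['top'],['scene'],['top','scene']):
  data=[]
  for n in cams:
    manip.grab_frame(n); r=[q for q in manip.cut_out('bead_tin',n)][0]['pixels'].astype(np.uint8)
    c=max(cv2.findContours(r,0,1)[0],key=len); data.append((manip.get_calibration(n),cv2.convexHull(c),n))
  th=np.linspace(0,2*np.pi,60)
  def f(p):
    out=[]
    for C,h,n in data:
        P=np.r_[[[p[0]+.085*np.cos(a),p[1]+.085*np.sin(a),z] for a in th for z in (0,.06)]]
        H=cv2.convexHull(proj(C,P).astype(np.float32))
        for q in h[:,0]: out.append(cv2.pointPolygonTest(H,(float(q[0]),float(q[1])),True))
    return np.array(out)
  r=least_squares(f,[.55,-.32],diff_step=1e-3,loss='soft_l1'); print('tin',cams,r.x,np.abs(r.fun).mean())
E
```

```text
corners [array([0.577 , 0.4074]), array([0.6104, 0.1585]), array([0.5225, 0.1495]), array([0.4896, 0.3955])]
corners sc [array([0.5269, 0.1487]), array([0.6126, 0.1586]), array([0.5816, 0.4039]), array([0.4941, 0.3936])]
0.196 [0.55906964 0.20237946] [0.56193852 0.20289371] [0.5597154  0.20353439 0.19350424]
0.118 [0.5606886  0.20374454] [0.56465363 0.20170776] [0.56132514 0.20409711 0.11392788]
tin ['top'] [ 0.54782093 -0.31588026] 0.2139913861321841
tin ['scene'] [ 0.55025831 -0.31686146] 0.23800995573993322Traceback (most recent call last):
  File "<stdin>", line 15, in <module>
IndexError: list index out of range
```

Measured positions:

| Item | Position |
|---|---|
| Stick axis | about (0.561, 0.203) |
| Rack yaw | about 7.6° |
| Bead tin centre | about (0.549, −0.3165) |

I'll first raise the tool and turn it so that tool x = world y and tool y = world x. That opens the jaws along world x, clear of the neighbouring tools.

```bash
python3 -m creep '[[0,0,-7.1,0,0,-0.008,1],[0,0,-7.1,0,0,-0.008,1],[0,0,-7.1,0,0,-0.008,1],[0,0,-7.1,0,0,-0.008,1],[0,0,-7.1,0,0,-0.008,1],[0,0,-7.1,0,0,-0.008,1],[0,0,-7.1,0,0,-0.008,1],[0,0,-7.1,0,0,-0.008,1],[0,0,-7.1,0,0,-0.008,1],[0,0,-7.1,0,0,-0.008,1],[0,0,-0.2,0,0,0,1],[0,0,0,0,0,0,1]]'; python3 -c "
from h import *
s=manip.state();print(s['tool_pos'],Rq(s['tool_rot']).round(4),s['joint_pos'])"
```

```text
time: 1.95
tool_pos: [0.2019, -0.5917, 0.3119]
tool_rot: [0.0, 0.708, 0.706, -0.0]
contact_force: [1.0, -0.8, -0.4]
gripper_width: 0.999
[ 0.20185375 -0.5917388   0.31185651] [[ 2.3e-03  1.0e+00  2.0e-04]
 [ 1.0e+00 -2.3e-03 -1.2e-03]
 [-1.1e-03  3.0e-04 -1.0e+00]] [-1.36101523e+00  1.74450083e-02  1.51619709e+00  4.65447401e-06
  1.60677370e+00 -1.35873619e+00]
```

```bash
python3 -m creep '[[0,0,0,0.018,0.009,0,1],[0,0,0,0.0365,0.018,0,1],[0,0,0,0.0365,0.018,0,1],[0,0,0,0.0365,0.018,0,1],[0,0,0,0.0365,0.018,0,1],[0,0,0,0.0365,0.018,0,1],[0,0,0,0.0365,0.018,0,1],[0,0,0,0.0365,0.018,0,1],[0,0,0,0.0365,0.018,0,1],[0,0,0,0.0365,0.018,0,1],[0,0,0,0.0365,0.018,0,1],[0,0,0,0.0365,0.018,0,1],[0,0,0,0.0365,0.018,0,1],[0,0,0,0.0365,0.018,0,1],[0,0,0,0.0365,0.018,0,1],[0,0,0,0.0365,0.018,0,1],[0,0,0,0.0365,0.018,0,1],[0,0,0,0.0365,0.018,0,1],[0,0,0,0.018,0.018,0,1],[0,0,0,0,0.010,0,1]]'
python3 -m creep '[[0,0,0,0,0,0,1],[0,0,0,0,0,0,1]]'
python3 - <<'E'
from h import *
C=manip.get_calibration('wrist');im=manip.grab_frame('wrist');cv2.imwrite('pics/w1.png',im)
np.save('w1.npy',{**C},allow_pickle=True)
s=manip.state();print(s['tool_pos'],Rq(s['tool_rot']).round(4),C['xyz'])
for r in manip.cut_out('stick','wrist')[:3]: print(r['confidence'],r['rect'])
E
```

```text
time: 3.62
tool_pos: [0.545, 0.0689, 0.31]
tool_rot: [-0.001, 0.706, 0.708, -0.0]
contact_force: [-0.4, -0.4, -0.7]
gripper_width: 1.002
time: 3.78
tool_pos: [0.5441, 0.0647, 0.3103]
tool_rot: [-0.001, 0.707, 0.707, -0.001]
contact_force: [0.4, -0.8, 0.7]
gripper_width: 1.004
[0.54386735 0.0643072  0.3107088 ] [[ 1.5e-03  1.0e+00 -1.4e-03]
 [ 1.0e+00 -1.5e-03 -4.0e-04]
 [-4.0e-04 -1.4e-03 -1.0e+00]] [0.54462655 0.13146715 0.45256191]
0.94 [314.1, 12.8, 357.8, 72.3]
```

View pics/w1.png

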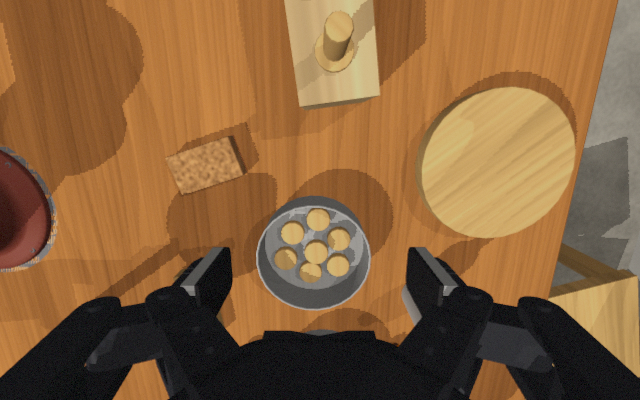

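The wrist view shows the stick with its handle top near (339,22) and collar near (335,51). The plug tin is below the hand at (313,252). I'll refine the stick's position from this picture.

```bash
python3 - <<'E'
from h import *
C=np.load('w1.npy',allow_pickle=True).item()
print(onz(C,338.5,22,.196),onz(C,335,51.5,.118))
im=cv2.imread('pics/w1.png')
a=cv2.resize(im[0:115,270:400],None,fx=5,fy=5,interpolation=cv2.INTER_CUBIC)
for z,r,col in [(.196,.012,(0,0,255)),(.118,.021,(255,0,0))]:
    P=proj(C,[[.561+r*np.cos(t),.203+r*np.sin(t),z] for t in np.linspace(0,6.28,40)])
    cv2.polylines(a,[np.int32((P-[269.6,-.4])*5)],True,col,1)
cv2.imwrite('pics/w1c.png',a)
E
```

```text
[0.55961001 0.20708939 0.196     ] [0.56100467 0.20282995 0.118     ]
```

View pics/w1c.png

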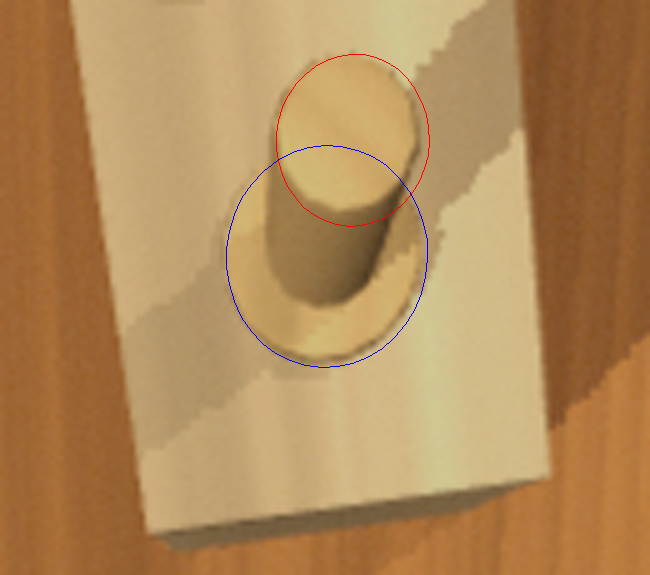

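```bash
python3 -m creep '[[0,0,0,0.02,0.004,0,1],[0,0,0,0.035,0.004,0,1],[0,0,0,0.035,0.004,0,1],[0,0,0,0.03,0.004,0,1],[0,0,0,0.02,0,0,1],[0,0,0,0,0,0,1],[0,0,0,0,0,0,1]]'

```

```text
time: 4.47
tool_pos: [0.5599, 0.2047, 0.3115]
tool_rot: [0.0, 0.707, 0.707, -0.0]
contact_force: [-0.3, -0.6, -0.5]
gripper_width: 0.998
```

```bash
python3 -m creep '[[0,0,0,0,0,0.02,1],[0,0,0,0,0,0.03,1],[0,0,0,0,0,0.03,1],[0,0,0,0,0,0.03,1],[0,0,0,0,0,0.025,1],[0,0,0,0,0,0.02,1],[0,0,0,0,0,0.015,1],[0,0,0,0,0,0,1],[0,0,0,0,0,0,1]]'
python3 - <<'E'
from h import *
cv2.imwrite('pics/w2.png',manip.grab_frame('wrist'));cv2.imwrite('pics/s2.png',cv2.resize(manip.grab_frame('scene')[80:250,320:520],None,fx=3.5,fy=3.5))
E
```

```text
time: 5.22
tool_pos: [0.5598, 0.2035, 0.1408]
tool_rot: [-0.0, 0.708, 0.707, -0.001]
contact_force: [-0.8, -0.4, 1.2]
gripper_width: 1.004
```

View pics/w2.png

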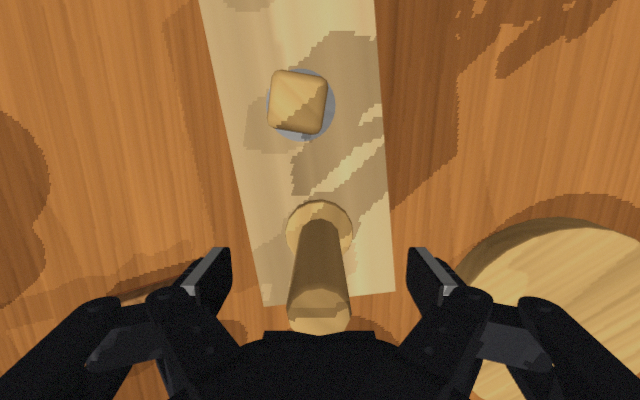

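View pics/s2.png

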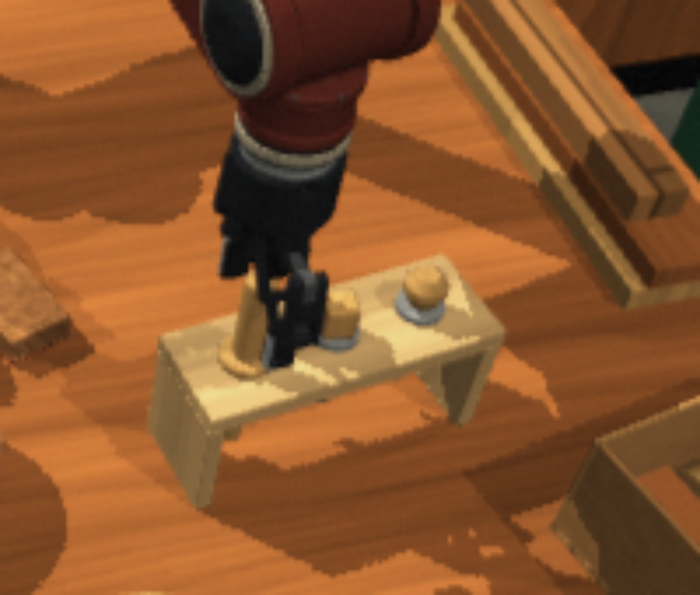

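The stick handle is centred between the fingers (column 320) and they clear the rack, so I'll close the jaws.

```bash
python3 -m creep '[[0,0,0,0,0,0,0.6],[0,0,0,0,0,0,0.3],[0,0,0,0,0,0,0],[0,0,0,0,0,0,0],[0,0,0,0,0,0,0],[0,0,0,0,0,0,0],[0,0,0,0,0,0,0],[0,0,0,0,0,0,0],[0,0,0,0,0,0,0],[0,0,0,0,0,0,0]]'
python3 - <<'E'
from h import *
cv2.imwrite('pics/w3.png',manip.grab_frame('wrist'));print(manip.state()['tool_pos'])
E
```

```text
time: 6.15
tool_pos: [0.5603, 0.2054, 0.1418]
tool_rot: [-0.0, 0.707, 0.707, 0.0]
contact_force: [-2.5, 1.0, 4.4]
gripper_width: 0.264
[0.56029956 0.20538312 0.14175604]
```

View pics/w3.png

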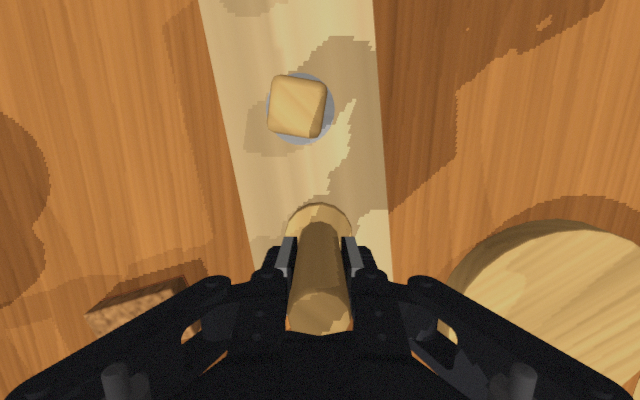

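It's gripped at 0.264 opening, about 22 mm for a 24 mm handle. Now I lift 0.125 m straight up.

```bash
python3 -m creep '[[0,0,0,0,0,-0.005,0],[0,0,0,0,0,-0.01,0],[0,0,0,0,0,-0.015,0],[0,0,0,0,0,-0.02,0],[0,0,0,0,0,-0.02,0],[0,0,0,0,0,-0.02,0],[0,0,0,0,0,-0.02,0],[0,0,0,0,0,-0.015,0],[0,0,0,0,0,0,0],[0,0,0,0,0,0,0],[0,0,0,0,0,0,0]]'
python3 - <<'E'
from h import *
print(manip.state()['tool_pos'])
cv2.imwrite('pics/w4.png',manip.grab_frame('wrist'));cv2.imwrite('pics/s4.png',cv2.resize(manip.grab_frame('scene')[60:250,320:520],None,fx=3,fy=3))
E
```

```text
time: 7.12
tool_pos: [0.5597, 0.2051, 0.2648]
tool_rot: [-0.001, 0.707, 0.707, -0.001]
contact_force: [-0.2, 0.1, -0.9]
gripper_width: 0.265
[0.55971877 0.20506253 0.26481685]
```

View pics/s4.png

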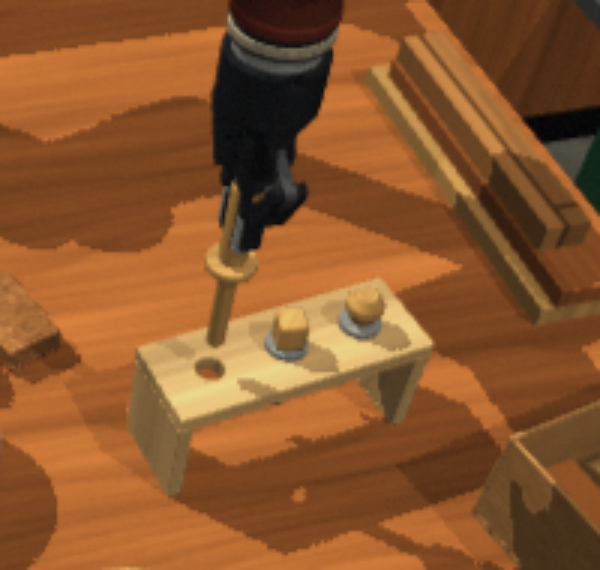

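View pics/w4.png

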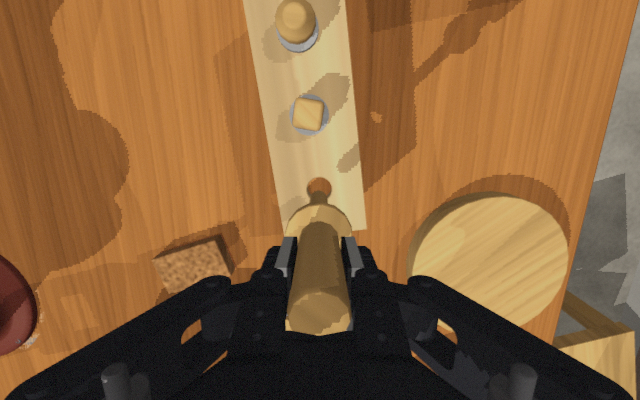

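The stick is out, upright, and the hole is visible at (319,188) in the wrist view. Now I move to above the tin centre.

```bash
python3 -m creep '[[0,0,0,-0.010,0,0,0],[0,0,0,-0.02,-0.001,0,0],[0,0,0,-0.03,-0.001,0,0],[0,0,0,-0.035,-0.001,0,0],[0,0,0,-0.035,-0.001,0,0],[0,0,0,-0.035,-0.001,0,0],[0,0,0,-0.035,-0.001,0,0],[0,0,0,-0.035,-0.001,0,0],[0,0,0,-0.035,-0.001,0,0],[0,0,0,-0.035,-0.001,0,0],[0,0,0,-0.035,-0.001,0,0],[0,0,0,-0.035,-0.001,0,0],[0,0,0,-0.035,-0.001,0,0],[0,0,0,-0.035,0,0,0],[0,0,0,-0.035,0,0,0],[0,0,0,-0.03,0,0,0],[0,0,0,-0.015,0,0,0],[0,0,0,-0.006,0,0,0],[0,0,0,0,0,0,0],[0,0,0,0,0,0,0]]'
python3 - <<'E'
from h import *
s=manip.state();print(s['tool_pos'],Rq(s['tool_rot']).round(4))
C=manip.get_calibration('wrist')
cv2.imwrite('pics/w5.png',manip.grab_frame('wrist'));np.save('w5.npy',{**C},allow_pickle=True)
cv2.imwrite('pics/s5.png',cv2.resize(manip.grab_frame('scene')[90:300,80:320],None,fx=2.8,fy=2.8))
E
```

```text
time: 8.88
tool_pos: [0.5485, -0.3249, 0.2659]
tool_rot: [-0.001, 0.707, 0.707, 0.0]
contact_force: [0.4, 0.4, -0.9]
gripper_width: 0.266
[ 0.54853549 -0.32486479  0.26586898] [[-1.1e-03  1.0e+00 -5.0e-04]
 [ 1.0e+00  1.1e-03  1.2e-03]
 [ 1.2e-03 -5.0e-04 -1.0e+00]]
```

View pics/s5.png

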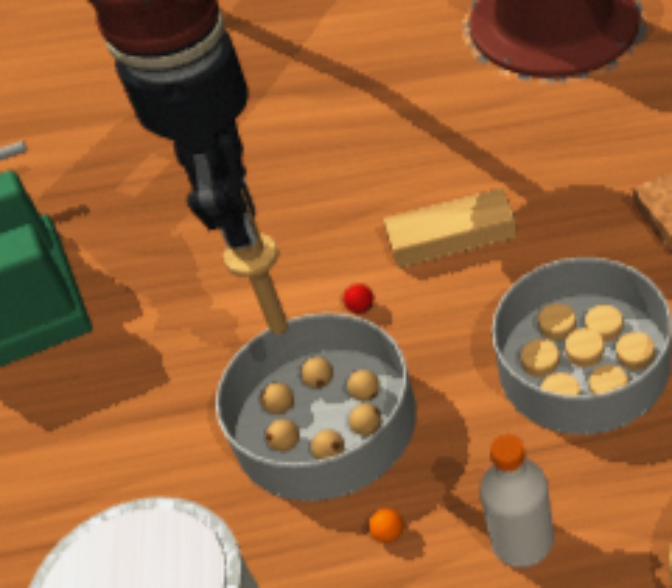

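View pics/w5.png

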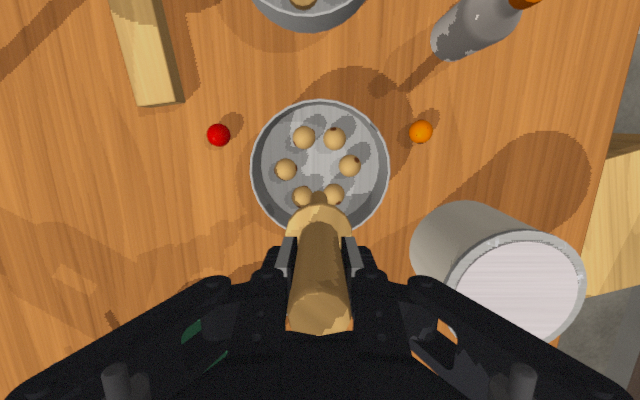

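The beads lie in a ring with a free centre. The stick hangs about 9 mm to −y of the tin centre and above the rim. I'll refine the tin's centre from this view.

```bash
python3 - <<'E'
from h import *
C=np.load('w5.npy',allow_pickle=True).item();S=manip.get_calibration('scene')
im=cv2.imread('pics/w5.png')
print('tip predicted px scene',proj(S,[[.5485,-.3255,.266-.124]]),'seen ~179.3,207')
for nm,cx,cy in [('a',.549,-.3165)]:
  a=cv2.resize(im[80:250,230:410],None,fx=4,fy=4,interpolation=cv2.INTER_CUBIC)
  for z,r,col in [(.06,.085,(0,0,255)),(0.004,.082,(255,0,0))]:
    P=proj(C,[[cx+r*np.cos(t),cy+r*np.sin(t),z] for t in np.linspace(0,6.28,60)])
    cv2.polylines(a,[np.int32((P-[229.6,79.6])*4)],True,col,1)
cv2.imwrite('pics/w5c.png',a)
for b in [(304,137),(334,138),(349,166),(286,169),(303,196),(333,194)]: print(onz(C,*b,.019)[:2].round(4))
E
```

```text
tip predicted px scene [[179.65915649 206.85885674]] seen ~179.3,207
[ 0.5295 -0.2759]
[ 0.5686 -0.2771]
[ 0.5892 -0.3137]
[ 0.5049 -0.3179]
[ 0.5272 -0.3551]
[ 0.5684 -0.3522]
```

View pics/w5c.png

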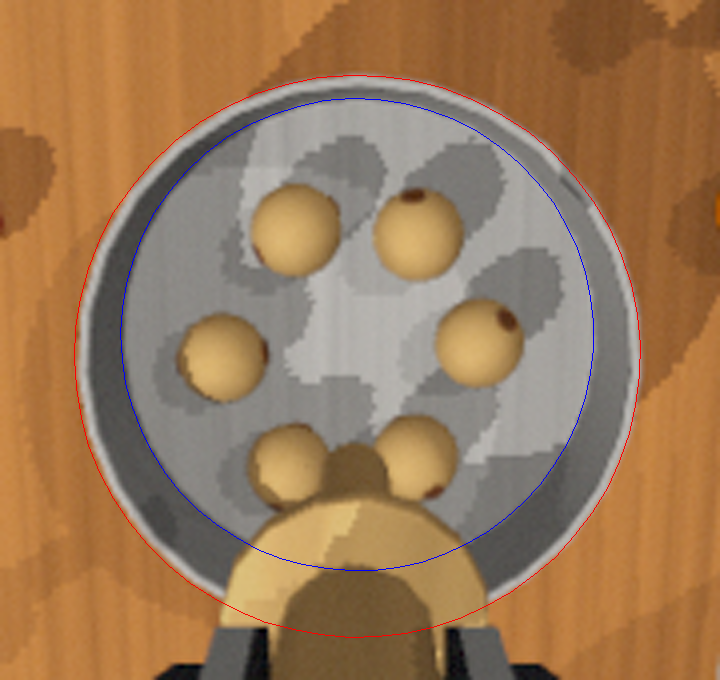

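The overlay fits, so the tin centre is (0.5485, −0.3165). I'll shift 9 mm and lower the tip through the free centre to about 14 mm above the table.

```bash
python3 -m creep '[[0,0,0,0.004,0,0,0],[0,0,0,0.005,0,0,0],[0,0,0,0,0,0,0],[0,0,0,0,0,0.01,0],[0,0,0,0,0,0.02,0],[0,0,0,0,0,0.02,0],[0,0,0,0,0,0.02,0],[0,0,0,0,0,0.02,0],[0,0,0,0,0,0.015,0],[0,0,0,0,0,0.01,0],[0,0,0,0,0,0.008,0],[0,0,0,0,0,0.005,0],[0,0,0,0,0,0,0],[0,0,0,0,0,0,0]]'
python3 - <<'E'
from h import *
s=manip.state();print(s['tool_pos'],s['contact_force'])
cv2.imwrite('pics/w6.png',manip.grab_frame('wrist'))
cv2.imwrite('pics/s6.png',cv2.resize(manip.grab_frame('scene')[130:290,110:290],None,fx=3.5,fy=3.5))
E
```

```text
time: 10.15
tool_pos: [0.549, -0.317, 0.139]
tool_rot: [0.001, 0.707, 0.707, 0.0]
contact_force: [-0.4, 0.2, -0.3]
gripper_width: 0.268
[ 0.54902354 -0.31701647  0.13898916] [-0.35315138  0.22819963 -0.29043969]
```

View pics/s6.png

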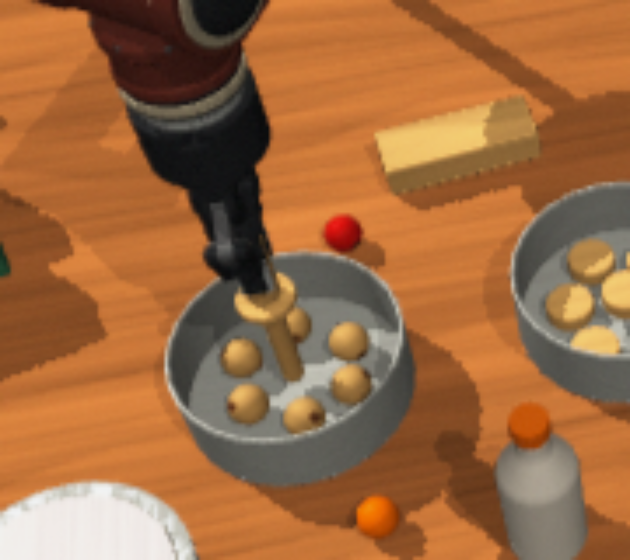

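View pics/w6.png

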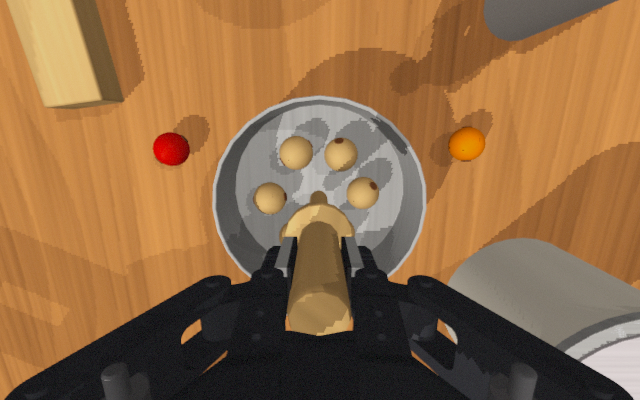

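The tip is at the centre, clear of the beads, with no contact force. I'll move out between two beads at −30° to a 40 mm radius, then begin the circle: world +x → +y → −x.

```bash
python3 -m creep '[[0,0,0,-0.003,0.0052,0,0],[0,0,0,-0.0034,0.0059,0,0],[0,0,0,-0.0034,0.0059,0,0],[0,0,0,-0.0034,0.0059,0,0],[0,0,0,-0.0034,0.0059,0,0],[0,0,0,-0.0034,0.0058,0,0],[0,0,0,0.0097,0.004,0,0],[0,0,0,0.0103,0.0014,0,0],[0,0,0,0.0103,-0.0014,0,0],[0,0,0,0.0097,-0.004,0,0],[0,0,0,0.0083,-0.0064,0,0],[0,0,0,0.0064,-0.0083,0,0],[0,0,0,0,0,0,0]]'
python3 - <<'E'
from h import *
s=manip.state();print(s['tool_pos'],s['contact_force'])
cv2.imwrite('pics/w7.png',manip.grab_frame('wrist'))
cv2.imwrite('pics/s7.png',cv2.resize(manip.grab_frame('scene')[130:290,110:290],None,fx=3.5,fy=3.5))
E
```

```text
time: 11.33
tool_pos: [0.5669, -0.28, 0.138]
tool_rot: [-0.001, 0.706, 0.708, -0.0]
contact_force: [1.0, 0.0, -1.2]
gripper_width: 0.268
[ 0.56687705 -0.27995242  0.13802512] [ 1.03608535  0.03238874 -1.20902231]
```

View pics/s7.png

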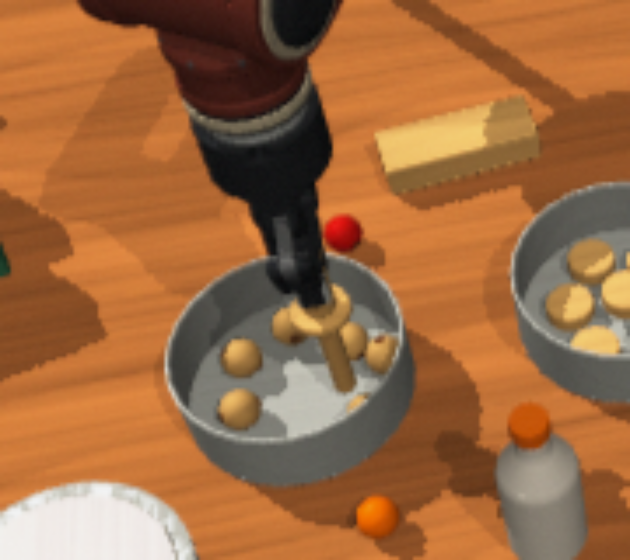

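The stick is at about 60°, the beads are moving, the tin hasn't moved and the forces are about 1 N. I'll continue the turn.

```bash
python3 -m creep '[[0,0,0,0.004,-0.0097,0,0],[0,0,0,0.0014,-0.0103,0,0],[0,0,0,-0.0014,-0.0103,0,0],[0,0,0,-0.004,-0.0097,0,0],[0,0,0,-0.0064,-0.0083,0,0],[0,0,0,-0.0083,-0.0064,0,0],[0,0,0,-0.0097,-0.004,0,0],[0,0,0,-0.0103,-0.0014,0,0],[0,0,0,-0.0103,0.0014,0,0],[0,0,0,-0.0097,0.004,0,0],[0,0,0,-0.0083,0.0064,0,0],[0,0,0,-0.0064,0.0083,0,0],[0,0,0,-0.004,0.0097,0,0],[0,0,0,-0.0014,0.0103,0,0],[0,0,0,0.0014,0.0103,0,0],[0,0,0,0.004,0.0097,0,0],[0,0,0,0.0064,0.0083,0,0],[0,0,0,0.0083,0.0064,0,0],[0,0,0,0.0097,0.004,0,0],[0,0,0,0.0103,0.0014,0,0]]'
python3 - <<'E'
from h import *
s=manip.state();print(s['tool_pos'],s['contact_force'])
cv2.imwrite('pics/w8.png',manip.grab_frame('wrist'))
cv2.imwrite('pics/s8.png',cv2.resize(manip.grab_frame('scene')[130:290,110:290],None,fx=3.5,fy=3.5))
r=manip.cut_out('bead_tin','scene');print([q['rect'] for q in r[:2]])
E
```

```text
time: 13.1
tool_pos: [0.5893, -0.3152, 0.1382]
tool_rot: [-0.0, 0.707, 0.708, 0.0]
contact_force: [-0.7, -0.0, -1.8]
gripper_width: 0.268
[ 0.58926669 -0.31523298  0.13823061] [-0.70264814 -0.03771415 -1.77163518]
[[158.7, 196.6, 228.0, 268.4]]
```

View pics/s8.png

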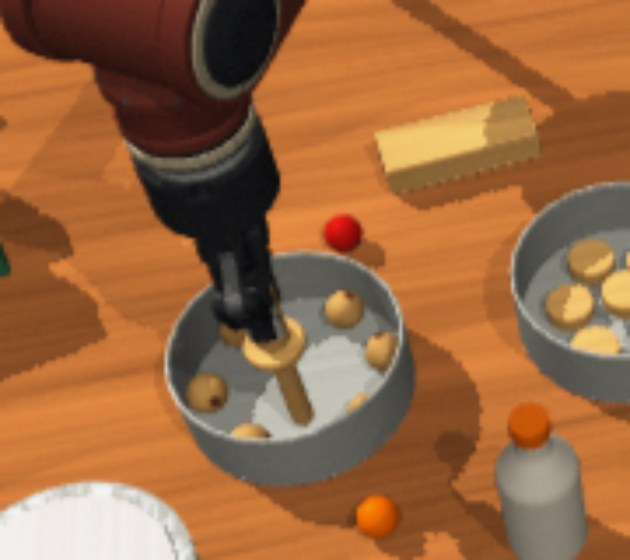

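View pics/w8.png

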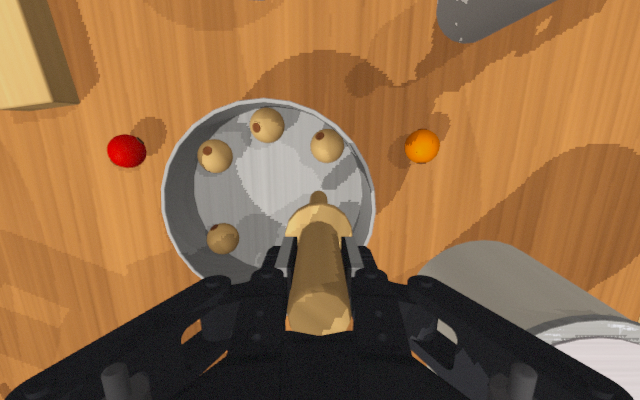

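One full turn is done. The tin is where it was and all six beads are inside, now closer to the wall. I'll carry on with turns two and three.

```bash
python3 -m creep '[[0,0,0,0.0103,-0.0014,0,0],[0,0,0,0.0097,-0.004,0,0],[0,0,0,0.0083,-0.0064,0,0],[0,0,0,0.0064,-0.0083,0,0],[0,0,0,0.004,-0.0097,0,0],[0,0,0,0.0014,-0.0103,0,0],[0,0,0,-0.0014,-0.0103,0,0],[0,0,0,-0.004,-0.0097,0,0],[0,0,0,-0.0064,-0.0083,0,0],[0,0,0,-0.0083,-0.0064,0,0],[0,0,0,-0.0097,-0.004,0,0],[0,0,0,-0.0103,-0.0014,0,0],[0,0,0,-0.0103,0.0014,0,0],[0,0,0,-0.0097,0.004,0,0],[0,0,0,-0.0083,0.0064,0,0],[0,0,0,-0.0064,0.0083,0,0],[0,0,0,-0.004,0.0097,0,0],[0,0,0,-0.0014,0.0103,0,0],[0,0,0,0.0014,0.0103,0,0],[0,0,0,0.004,0.0097,0,0]]'
```

```text
time: 14.92
tool_pos: [0.5699, -0.3517, 0.1381]
tool_rot: [0.0, 0.707, 0.707, 0.0]
contact_force: [-0.0, -0.1, -0.7]
gripper_width: 0.264
```

```bash
python3 -m creep '[[0,0,0,0.0064,0.0083,0,0],[0,0,0,0.0083,0.0064,0,0],[0,0,0,0.0097,0.004,0,0],[0,0,0,0.0103,0.0014,0,0],[0,0,0,0.0103,-0.0014,0,0],[0,0,0,0.0097,-0.004,0,0],[0,0,0,0.0083,-0.0064,0,0],[0,0,0,0.0064,-0.0083,0,0],[0,0,0,0.004,-0.0097,0,0],[0,0,0,0.0014,-0.0103,0,0],[0,0,0,-0.0014,-0.0103,0,0],[0,0,0,-0.004,-0.0097,0,0],[0,0,0,-0.0064,-0.0083,0,0],[0,0,0,-0.0083,-0.0064,0,0],[0,0,0,-0.0097,-0.004,0,0],[0,0,0,-0.0103,-0.0014,0,0],[0,0,0,-0.0103,0.0014,0,0],[0,0,0,-0.0097,0.004,0,0],[0,0,0,-0.0083,0.0064,0,0],[0,0,0,-0.0064,0.0083,0,0]]'
python3 - <<'E'
from h import *
s=manip.state();print(s['tool_pos'],s['contact_force'])
cv2.imwrite('pics/t9.png',cv2.resize(manip.grab_frame('top')[130:290,400:570],None,fx=3.5,fy=3.5))
cv2.imwrite('pics/s9.png',cv2.resize(manip.grab_frame('scene')[130:290,110:290],None,fx=3.5,fy=3.5))
r=manip.cut_out('bead_tin','scene');print([q['rect'] for q in r[:2]])
E
```

```text
time: 16.58
tool_pos: [0.5292, -0.353, 0.1382]
tool_rot: [0.0, 0.707, 0.707, 0.0]
contact_force: [0.6, 0.2, -1.1]
gripper_width: 0.269
[ 0.5292271  -0.3529753   0.13822884] [ 0.6140119   0.21319713 -1.11704204]
[[155.2, 197.1, 227.2, 269.6]]
```

View pics/s9.png

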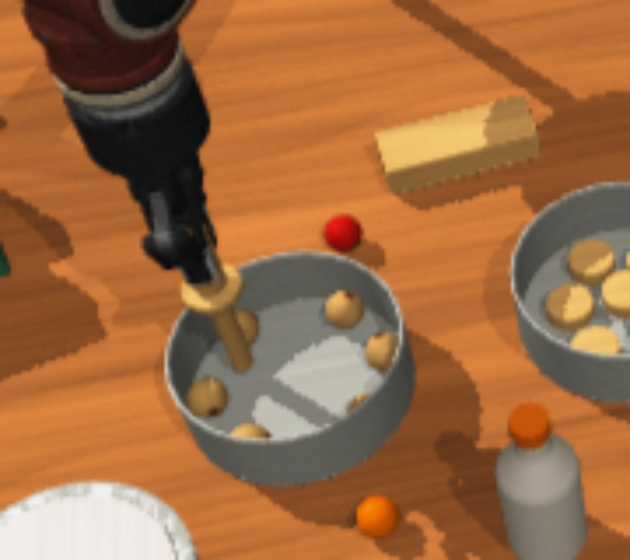

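View pics/t9.png

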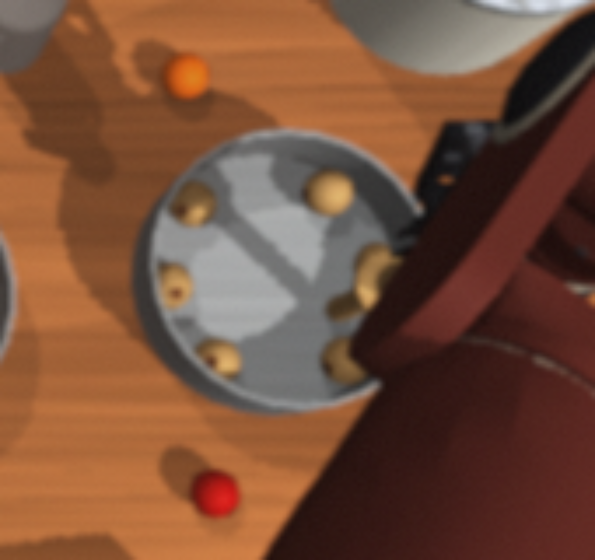

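```bash
python3 - <<'E'
from h import *
S=manip.get_calibration('scene');T=manip.get_calibration('top');c=np.array([.5485,-.3165])
for p in [(207,397),(243,326),(343,308),(381,350)]:
    q=onz(S,p[0]/3.5+110-.4,p[1]/3.5+130-.4,.019)[:2]-c; print('S',(q*1e3).round(1),np.hypot(*q).round(4))
for p in [(193,204),(173,285),(220,357),(342,360),(330,193),(340,303)]:
    q=onz(T,p[0]/3.5+400-.4,p[1]/3.5+130-.4,.019)[:2]-c; print('T',(q*1e3).round(1),np.hypot(*q).round(4))
E
```

```text
S [  8.8 -65.6] 0.0662
S [-51. -38.] 0.0636
S [-51.   37.4] 0.0632
S [-4.6 62.4] 0.0625
T [46.5 46.8] 0.066
T [-5. 62.] 0.0622
T [-50.2  35.5] 0.0615
T [-52.3 -39. ] 0.0653
T [ 53. -39.] 0.0658
T [-16.9 -40.3] 0.0437
```

All six beads are now 61–66 mm from the centre. They began at about 41 mm, so each has moved at least 20 mm. The stick has done 2.75 turns, so I'll finish the third, return to the centre and lift out.

```bash
python3 -m creep '[[0,0,0,-0.004,0.0097,0,0],[0,0,0,-0.0014,0.0103,0,0],[0,0,0,0.0014,0.0103,0,0],[0,0,0,0.004,0.0097,0,0],[0,0,0,0.0064,0.0083,0,0],[0,0,0,0.0083,0.0064,0,0],[0,0,0,0.0097,0.004,0,0],[0,0,0,0.0103,0.0014,0,0],[0,0,0,0.0103,-0.0014,0,0],[0,0,0,0.0097,-0.004,0,0],[0,0,0,-0.006,-0.009,0,0],[0,0,0,-0.006,-0.009,0,0],[0,0,0,-0.006,-0.009,0,0],[0,0,0,-0.002,-0.0076,0,0],[0,0,0,0,0,0,0],[0,0,0,0,0,0,0]]'
python3 -m creep '[[0,0,0,0,0,-0.01,0],[0,0,0,0,0,-0.02,0],[0,0,0,0,0,-0.02,0],[0,0,0,0,0,-0.02,0],[0,0,0,0,0,-0.02,0],[0,0,0,0,0,-0.02,0],[0,0,0,0,0,-0.015,0],[0,0,0,0,0,-0.008,0],[0,0,0,0,0,0,0]]'
```

```text
time: 18.07
tool_pos: [0.5479, -0.3175, 0.1384]
tool_rot: [0.0, 0.707, 0.707, 0.0]
contact_force: [0.1, 0.0, -0.9]
gripper_width: 0.268
time: 18.82
tool_pos: [0.5497, -0.3173, 0.2745]
tool_rot: [0.002, 0.707, 0.707, 0.0]
contact_force: [0.9, 1.0, -0.9]
gripper_width: 0.266
```

```bash
python3 -m creep '[[0,0,0,0.010,0,0,0],[0,0,0,0.02,0.001,0,0],[0,0,0,0.03,0.001,0,0],[0,0,0,0.035,0.001,0,0],[0,0,0,0.035,0.001,0,0],[0,0,0,0.035,0.001,0,0],[0,0,0,0.035,0.001,0,0],[0,0,0,0.035,0.001,0,0],[0,0,0,0.035,0.001,0,0],[0,0,0,0.035,0.001,0,0],[0,0,0,0.035,0.001,0,0],[0,0,0,0.035,0.001,0,0],[0,0,0,0.035,0.001,0,0],[0,0,0,0.035,0,0,0],[0,0,0,0.035,0,0,0],[0,0,0,0.025,0,0,0],[0,0,0,0.013,0,0,0],[0,0,0,0.004,0,0,0],[0,0,0,0,0,0,0],[0,0,0,0,0,0,0]]'
python3 - <<'E'
from h import *
for i in range(3): 
    s=manip.state();print(s['tool_pos'])
    C=manip.get_calibration('wrist'); im=manip.grab_frame('wrist')
np.save('w10.npy',{**C},allow_pickle=True)
cv2.imwrite('pics/w10.png',im)
cv2.imwrite('pics/w10c.png',cv2.resize(im[100:240,240:400],None,fx=4.5,fy=4.5,interpolation=cv2.INTER_CUBIC))
cv2.imwrite('pics/t10.png',cv2.resize(manip.grab_frame('top')[130:290,400:570],None,fx=3,fy=3))
S=manip.get_calibration('scene'); im=manip.grab_frame('scene');cv2.imwrite('pics/s10r.png',im)
cv2.imwrite('pics/s10.png',cv2.resize(im[90:230,350:480],None,fx=4,fy=4,interpolation=cv2.INTER_CUBIC))
E
```

```text
time: 20.48
tool_pos: [0.5601, 0.2043, 0.2706]
tool_rot: [-0.0, 0.707, 0.707, -0.001]
contact_force: [-0.2, -0.7, -2.0]
gripper_width: 0.264
[0.56005663 0.2042785  0.27057823]
[0.56026357 0.20396115 0.27085578]
[0.56038496 0.20384074 0.27109563]
```

View pics/w10c.png

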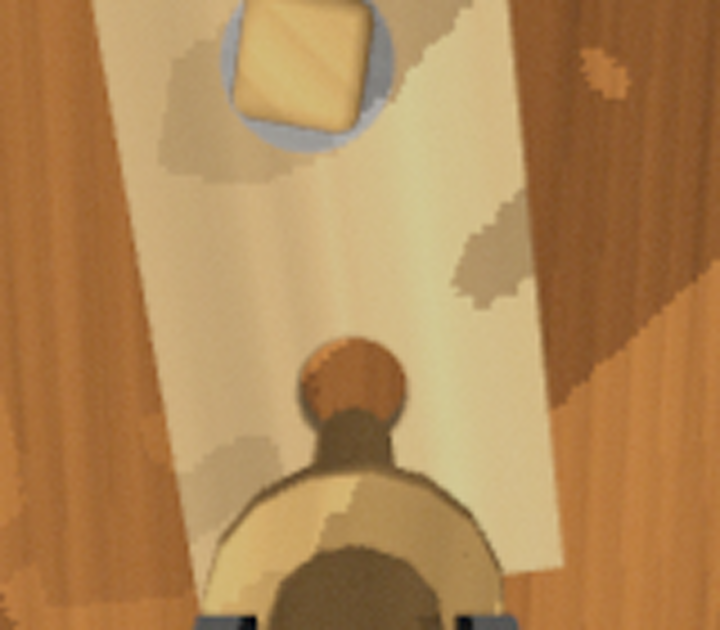

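View pics/s10.png

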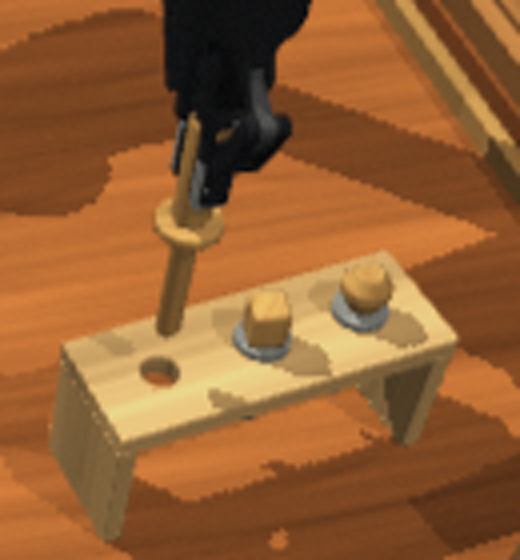

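View pics/t10.png

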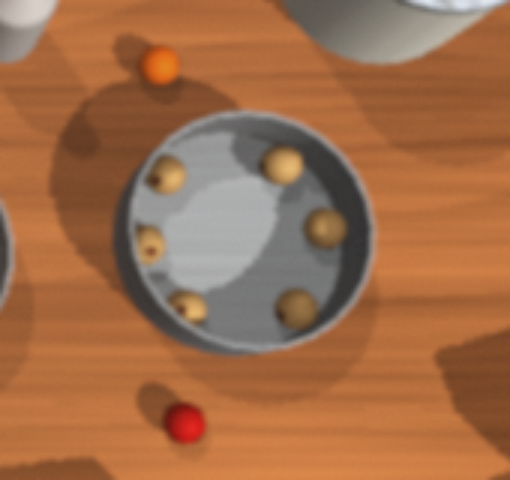

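The six beads are clearly in the tin, all by the wall. The hole is at (355,389) in the wrist crop and (159,371) in the scene crop, with the stick tip just above it. Now I compare hole and tip.

```bash
python3 - <<'E'
from h import *
C=np.load('w10.npy',allow_pickle=True).item();S=manip.get_calibration('scene')
w=lambda p:(p[0]/4.5+240-.4,p[1]/4.5+100-.4)
s=lambda p:(p[0]/4+350-.4,p[1]/4+90-.4)
print('hole wrist',onz(C,*w((355,389)),.11),'scene',onz(S,*s((159,371)),.11))
print('tip pred wrist px/crop',(proj(C,[[.5603,.204,.1465]])-[239.6,99.6])*4.5)
t=proj(S,[[.5603,.204,.1465],[.5603,.204,.23]]);print('tip pred scene crop',(t-[349.6,89.6])*4,'seen bottom 168,333')
# tip ray from scene at z=.1465 (bottom centre)
print('tip scene',onz(S,*s((168,331)),.1475))
# shaft at collar underside level wrist
print('shaft px at tip wrist (edges, mid x)',onz(C,*w((354,425)),.1545))
E
```

```text
hole wrist [0.56044806 0.20555292 0.11      ] scene [0.56168743 0.20267003 0.11      ]
tip pred wrist px/crop [[354.15976635 432.88549012]]
tip pred scene crop [[167.98544406 331.07105754]
 [187.35753905 236.26682685]] seen bottom 168,333
tip scene [0.56109262 0.20357835 0.1475    ]
shaft px at tip wrist (edges, mid x) [0.56028117 0.20764558 0.1545    ]
```

Hole and stick agree within about 1 mm, against 5 mm of play. I lower the stick.

```bash
python3 -m creep '[[0,0,0,0,0,0.01,0],[0,0,0,0,0,0.015,0],[0,0,0,0,0,0.015,0],[0,0,0,0,0,0.015,0],[0,0,0,0,0,0.015,0],[0,0,0,0,0,0.015,0],[0,0,0,0,0,0.015,0],[0,0,0,0,0,0.015,0],[0,0,0,0,0,0.01,0],[0,0,0,0,0,0.003,0],[0,0,0,0,0,0,0],[0,0,0,0,0,0,0]]'
python3 - <<'E'
from h import *
cv2.imwrite('pics/w11.png',cv2.resize(manip.grab_frame('wrist')[100:360,220:420],None,fx=2.3,fy=2.3))
cv2.imwrite('pics/s11.png',cv2.resize(manip.grab_frame('scene')[90:230,350:480],None,fx=4,fy=4,interpolation=cv2.INTER_CUBIC))
E
```

```text
time: 21.73
tool_pos: [0.5604, 0.2051, 0.1433]
tool_rot: [0.0, 0.707, 0.707, 0.0]
contact_force: [-0.3, -0.6, -0.7]
gripper_width: 0.266
```

View pics/s11.png

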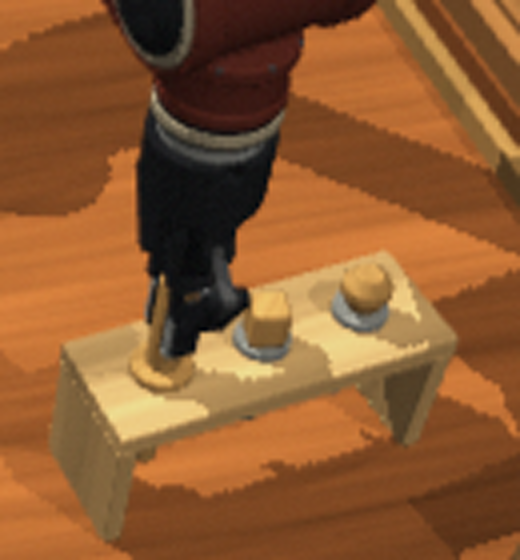

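The shaft is in the hole, with the collar about 1–2 mm above the board. I'll settle the last bit and check the force.

```bash
python3 -m creep '[[0,0,0,0,0,0.001,0],[0,0,0,0,0,0.001,0],[0,0,0,0,0,0,0],[0,0,0,0,0,0,0]]'; python3 -m creep '[[0,0,0,0,0,0,0.3],[0,0,0,0,0,0,0.4],[0,0,0,0,0,0,0.6],[0,0,0,0,0,0,0.8],[0,0,0,0,0,0,1],[0,0,0,0,0,0,1],[0,0,0,0,0,0,1],[0,0,0,0,0,0,1],[0,0,0,0,0,0,1],[0,0,0,0,0,0,1]]'
python3 - <<'E'
from h import *
cv2.imwrite('pics/w12.png',manip.grab_frame('wrist'))
E
```

```text
time: 22.17
tool_pos: [0.5605, 0.2053, 0.1418]
tool_rot: [0.0, 0.707, 0.707, 0.0]
contact_force: [-0.7, 0.3, 0.9]
gripper_width: 0.263
time: 23.0
tool_pos: [0.5603, 0.2053, 0.1413]
tool_rot: [-0.0, 0.707, 0.707, -0.0]
contact_force: [0.5, 0.5, -0.3]
gripper_width: 0.996
```

View pics/w12.png

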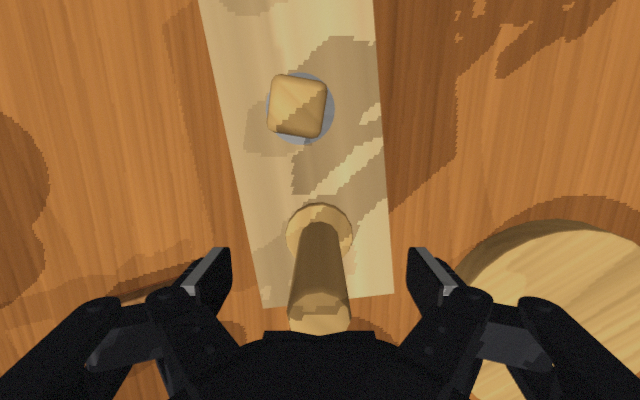

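The stick is released and stands free between the open fingers. Now I retreat straight up, then away.

```bash
python3 -m creep '[[0,0,0,0,0,-0.01,1],[0,0,0,0,0,-0.02,1],[0,0,0,0,0,-0.03,1],[0,0,0,0,0,-0.03,1],[0,0,0,0,0,-0.03,1],[0,0,0,0,0,-0.03,1],[0,0,0,0,0,-0.02,1],[0,0,0,-0.02,-0.01,0,1],[0,0,0,-0.03,-0.02,0,1],[0,0,0,-0.03,-0.02,0,1],[0,0,0,-0.03,-0.02,0,1],[0,0,0,-0.02,-0.01,0,1],[0,0,0,0,0,0,1],[0,0,0,0,0,0,1],[0,0,0,0,0,0,1]]'
python3 - <<'E'
from h import *
for n in ['top','scene']:
    im=manip.grab_frame(n);cv2.imwrite(f'pics/{n}13.png',im)
    for t in ['stick','bead_tin']:
        for r in manip.cut_out(t,n)[:2]: print(n,t,r['confidence'],r['rect'])
E
```

```text
time: 24.3
tool_pos: [0.4806, 0.0755, 0.312]
tool_rot: [0.0, 0.707, 0.707, 0.001]
contact_force: [1.1, 0.4, -0.0]
gripper_width: 0.998
top bead_tin 0.88 [438.3, 166.6, 524.2, 252.3]
scene stick 0.88 [381.4, 158.4, 398.1, 205.2]
scene bead_tin 0.84 [157.8, 198.0, 228.8, 267.8]
```

View pics/top13.png

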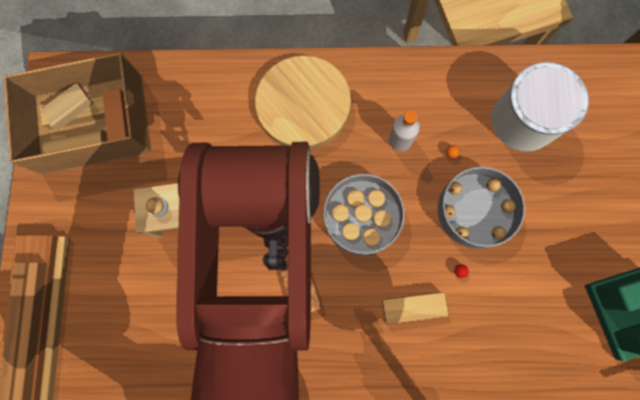

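View pics/scene13.png

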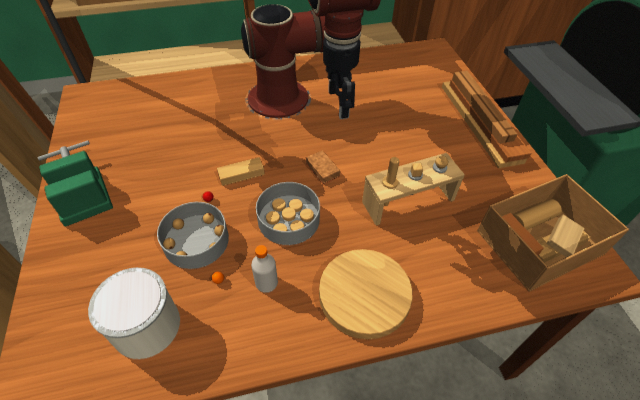

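The stick hangs at (393,170) in the scene view, the same pixels as at the start. The tin rectangle is unchanged and the six beads are in the tin. The arm is clear, so I'm handing in.

```bash
python3 -c "
from plant import manip
print(manip.job_done(), manip.state()['time'])"
```

```text
the job is handed in; nothing more can be done
the job is handed in; nothing more can be done
```

I stirred the beads with the stick from the rack's −y hole: just over three turns at a 40 mm radius, tip about 14 mm above the table. Then I hung the stick back in the same hole and handed the job in at about 24.5 s of the 72 s allowed.

**Last checks:**
- **Stick:** it stands upright with its collar on the board, at the same scene pixels as at the start (within about 3 px). In the last top view the arm hid the stick, so only the scene view confirms it.
- **Beads:** all six are in the tin, 61–66 mm from its centre after starting at about 41 mm. I took that measurement at 2.75 turns; after that I only checked by eye that they were still by the wall.
- **Tin:** its outline in the pictures is unchanged within the detector's few pixels of noise.
- **Forces:** readings at the end of each move stayed below 5 N, and the fingers never went near the beads.

No check failed, though the cameras disagreed by 1–4 mm on the stick, hole and tin positions, which the hole's 5 mm of play absorbed.

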